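# Move a freshly lacquered panel to the drying stand with a spatula

### The arm

A 7-joint arm with a two-finger parallel gripper is mounted at the origin on the work surface. World frame = base frame: x ahead of the robot, y to its left, z up, the work surface at z = 0. Lengths are in m, angles in rad, forces in N, time in s.
With the tool pointing down it reaches from about 0.4 to 0.9 m from the base axis. Payload 5.5 kg.
Tool frame: the origin (TCP) lies at the very end of the fingers, on their centre line; the grasp point (between the pads) lies arm.pinch_z behind it (arm.pinch_z is the distance from the TCP to the grasp point, in m); z points along the fingers, y is the line along which they close (so a half turn about z gives the same grasp; the last joint's range is limited). The gripper opens to 85 mm and grips with 20 to 120 N. Pads are 22 mm wide; open, the fingers measure 114 mm over their backs; the gripper's body (76 mm by 85 mm) begins 54 mm behind the grasp point. The pads swing forward as they close: fully open they stand 13 mm farther back than shut.
Start: joints at [-0.862, 0.501, -0.427, 1.55, 0.221, 1.138, -0.21], TCP at [0.28, 0.586, 0.231] pointing down, gripper open.
Joint ranges: [-2.88, 2.88], [-0.31, 2.03], [-1.54, 1.56], [0.2, 2.42], [-1.41, 4.55], [0.19, 2.02], [-2.57, 2.57]. Speed limits (rad/s): [2.57, 2.57, 3.14, 3.14, 3.14, 3.14, 3.14].

### API

Orientations are given as a rotation vector (axis times angle).
In Python, from rig import arm, grab_frame, hand_in, nets gives the robot as it stands. The module is installed in compiled form; this text tells all that it offers.
- The arm moves only by the tool servo_tool, never from a script. Its argument "commands" is a list of rows, each an object of numbers: "dx", "dy", "dz": the shift along the world's x, y, z in units of 0.12 m (1.0 is 0.12 m); "rx", "ry", "rz": the turn, a rotation vector about the world's x, y, z in units of pi rad (1.0 is pi rad); "claw": the closure, from 0 (fully open) to 1 (shut). In form: [{"dx": .., "dy": .., "dz": .., "rx": .., "ry": .., "rz": .., "claw": ..}, ...]. A call has 1 to 10 rows; each row is the pose to reach, as a shift and turn from the pose commanded when the call began, turning the shorter way round; what a row does not reach only later rows make up. A row lasts 1/12 s, in which the tool goes at most 41.7 mm and 7.16 degrees, less where a joint would pass 70% of its speed; a pose out of reach is approached as far as the arm can. A call with a number of a shift or a turn outside -1 to 1 is refused whole. A call with a gripper value outside its range is refused whole. The fingers move at their own pace and stop on an object; "grip_force" is the grip in N (left out, the last holds). Time passes only in rows, so rows that repeat a pose let the fingers close. It gives the time, the measured TCP pose, the force, the opening and the grip force at its end, in the units of the state.
- arm.sense(): the state, without advancing time (a new reading comes with each control period).
- grab_frame(name): name is "scene" or "top" or "wrist"; returns a dict with "img" (480x640x3 uint8, blue, green, red), "range_z" (480x640 float32, m along the optical axis (not along the pixel's ray), 0 where there is no reading), "fovy" (degrees; the focal length in pixels is half the picture's height over the tangent of half this angle, whatever the lens; pixels are square), "cx", "cy" (the principal point, pixels), "xyz" and "orientation" of the camera in the world; the wrist camera has in their place "mount" (4x4, takes a point from camera to tool coordinates, whose origin is the TCP and whose axes are the flange's). Camera axes: x right, y down, z forward; pixel columns grow to the right and rows downward; lengths in m; the calibration is good to about 2 mm. A picture is of the moment at which its call begins: read the wrist's pose just before it.
- hand_in(): hands the job in; it is judged then, once.
Trained networks look in a picture, given as the dict that the camera call returned (one of the last four; its "shot" number tells which), for a name from the list of things; names that differ only in an ending like _2 or _b are one class to them, and where a whole thing is asked for, a point or a joint stands for the part that bears it (a point fixed in the world has none). Each returns a list of dicts, best first, with "score" (0 to 1); they miss things now and then, are a little off and sometimes report something else, mostly with a low value. They report only what shows in the picture. A call takes as long as a camera call. They do not tell look-alikes from the thing itself.
- nets.search_frame(target, picture): "bbox" ([centre column, centre row, width, height] in pixels, round what is visible of it).
- nets.regions_of(target, picture): "region" (480x640 bool, what is visible of it) and "bbox" ([centre column, centre row, width, height] in pixels, round what is visible of it).
- nets.spot_point(target, picture): "pixel" ([column, row] in pixels: a listed point, or the origin of a listed thing).
The state is a dict: "clock": time; "joints": joint angles; "qvel": joint speeds; "joint_torque": joint torques, N m; "tcp_pos": TCP position; "orientation": TCP orientation; "wrist_force": force on the tool from outside, world axes, zero at the start; "moment": the same for the moment, N m; "finger_gap": finger opening in m; "grasp_force": force on a finger pad.
Only numpy, scipy, OpenCV 4.12 (cv2) and the standard library are available. Lean on these libraries where they do the work, as an engineer would, in place of code of your own. Each camera call takes 0.05 s, during which the arm holds its last target. There are 200 camera calls.

### The job

The inlaid panel on the stop board has just been lacquered, so the gripper must not touch it: lift the blue-handled spatula out of the slotted block, lay it flat on the bench with its handle raised, let go and take it up afresh for sliding. Slide its blade under the panel, which the batten keeps from running away, lift the panel and set it gently down, level, centred and square, across both yellow rails of the drying stand. Draw the spatula out, leave it lying flat on the bench with its handle raised, and do not shift the mallet, tin, chisel or scraper.

Things in the scene. Friction and masses are not known exactly. Their poses are not given: they have to be found in the camera images.
- spatula: Cranked steel spatula, 200 mm long, 160 g. Origin: centre of its flat blade's underside; +x to the nose, +z out of the blade's upper face. Blade 85 (x) by 70 (y) by 2.4. It starts on its long edge in the block: y straight down, origin 57 above the bench, z along the block's +y, handle level and sticking out of the block's open -x end. Let go on that edge, rolled 45 deg with +z rising, it falls flat.
- spatula_grip (a point): Good grip point on the axis of the blue handle: 100 behind the spatula's origin (x = -100), 38 above the blade's underside (z = +38). The handle runs from x = -68 to -158, 24 wide (y), 20 thick (z). Lying flat the spatula rests on its blade, handle in the air (it balances at x = -27).
- spatula_nose (a point): Middle of the nose edge, x = +42.5 from the spatula's origin, on the underside. The last 24 mm of the blade taper to 1.4 thick here. At the other end the neck, 12 wide, climbs from x = -40 to the handle at x = -68: keep the panel's edge ahead of it.
- panel: Dark wooden panel, light inlaid frame and diamond, 100 (x) by 140 (y) by 8, 60 to 115 g. Origin: centre of its underside, which is bevelled all round: its flat bottom stops 8 mm short of the edges and these stand 3 mm clear of the board, so a blade wedges in. Lies on the stop board, square to the batten within 2 degrees, its +x edge 2 to 12 mm short of it, free to slide up to it.
- stopboard: Fixed plywood board, 200 (x) by 190 (y) by 18 thick, its top 18 above the bench. Origin: centre of its underside, on the bench. A brown batten 25 high stands along its far (+x) edge, near face at x = +78. Open on the other three sides.
- stand: Fixed drying stand. Origin: centre of the underside of its grey base, 140 (x) by 160 (y) by 10. Two yellow rails along x, 120 long, 12 wide, at y = -52 and +52, tops 40 above the bench; 92 mm free between them, open at both ends. The panel belongs over the origin, its x along the rails. Stand and stop board may swap sides.
- block: Fixed wooden slotted block. Origin: on the bench, under the middle of the spatula's slot; it spans x -34 to +66, y -48 to +24. That slot runs along x, 5 wide, open at the top and the -x end, floor 22 and top 62 above the bench. A second slot at y = -30 holds the scraper. The bench to its left, as far as the stop board or stand, is clear.
- mallet: Carver's mallet standing on its round head (80 mm across), handle up, 190 tall. Origin: centre of its underside.
- tin: Red tin, 76 mm across, 105 tall. Origin: centre of its underside.
- chisel: Chisel with a yellow handle lying on the bench, 217 mm long. Origin: on its underside at the end of the handle, blade to +x.
- scraper: Steel card scraper 78 by 66 by 2.5 mm standing on edge in the block's other slot. Origin: middle of its lower edge.
There are look-alikes about, which are no part of the job. What is shaped like the spatula but purple or turquoise is not meant.

How it is judged:
On the way, in this order (a step that is already met when the one before it is completed fails the run):
1. the spatula has been laid flat on the bench, blade down, and let go (height (world z) of spatula below 0.006 m and angle between spatula's own z axis and vertical below 0.1 rad and contact force between the fingers and spatula below 0.1 N and linear speed of spatula below 0.03 m/s), for 0.2 s.
2. the panel has been lifted clear of the stop board, lying on the spatula (z of panel in the frame of stopboard above 0.038 m and contact force between spatula and panel above 0.1 N and angle between panel's own z axis and vertical below 0.4 rad), for 0.2 s.
At the end, for the whole second after the job is handed in: Panel at rest on both rails, face up and level within 3.5 degrees, centre within 20 mm along and 15 mm across the stand's centre, within 8 degrees of square, not touched by the spatula. Spatula at rest flat on the bench, blade down, handle raised, let go (x of panel in the frame of stand between -0.02 and 0.02 m and y of panel in the frame of stand between -0.015 and 0.015 m and z of panel in the frame of stand between 0.036 and 0.044 m and angle between panel's own z axis and vertical below 0.06 rad and angle between the x axis of panel and the x axis of stand, either way round below 0.15 rad and contact force between panel and spatula below 0.05 N and linear speed of panel below 0.02 m/s and height (world z) of spatula below 0.006 m and angle between spatula's own z axis and vertical below 0.1 rad and linear speed of spatula below 0.03 m/s).
It fails at once if the gripper or the arm touches the panel (contact force between any of the fingers, the arm and panel above 0.2 N).
It fails at once if a bystander is shifted by more than 30 mm (distance of any of mallet, tin, chisel, scraper from where it was at the start of the episode above 0.03 m).
It fails at once if the panel is not set down gently: it strikes the drying stand with more than 6 N (contact force between panel and stand above 6 N).
It also fails if it takes over 72 s, if anything falls off the work surface, if the arm or the gripper's body presses on something with over 40 N, if the wrist force passes 120 N, or if a joint passes its speed limit or range.

## Working session

There is one attempt and no reset: what is moved stays moved. The work goes in short steps, Python scripts to look and compute and a tool call to move; the robot and the scene stay as the last step left them, time stands still between calls to the robot, and variables do not carry over. Pictures are saved under pics/ and viewed, at most 10 in all, crops included, and the job is handed in when it is done.

Besides the shell and the picture viewer there is one more tool, called after ">>>" as a command line: name --argument value ..., lists and objects as JSON in quotes. servo_tool: Moves the arm, as the interface text tells. Shifts and turns lie within -1 to 1; 1 stands for 0.12 m of shift or pi rad of turn. Its arguments: {"type":"object","properties":{"commands":{"type":"array","items":{"type":"object","properties":{"dx":{"type":"number"},"dy":{"type":"number"},"dz":{"type":"number"},"rx":{"type":"number"},"ry":{"type":"number"},"rz":{"type":"number"},"claw":{"type":"number"}}}},"grip_force":{"type":"number"}},"required":["commands"]}

```bash
mkdir -p pics
cat > h.py <<'E'
import numpy as np, cv2
from scipy.spatial.transform import Rotation as R
from rig import arm, grab_frame, hand_in, nets
def cam(f, s=None):
    fl=240/np.tan(np.radians(f["fovy"])/2)
    if "mount" in f:
        M=np.array(f["mount"]); Rt=R.from_rotvec(s["orientation"]).as_matrix()
        Rc=Rt@M[:3,:3]; t=np.array(s["tcp_pos"])+Rt@M[:3,3]
    else:
        o=np.array(f["orientation"]); Rc=R.from_rotvec(o).as_matrix() if o.size==3 else o; t=np.array(f["xyz"])
    return fl,Rc,t
def cloud(f,s=None):
    fl,Rc,t=cam(f,s); v,u=np.mgrid[:480,:640]; z=f["range_z"]
    P=np.stack([(u-f["cx"])/fl*z,(v-f["cy"])/fl*z,z],-1)@Rc.T+t
    P[z<=0]=np.nan
    return P
def onplane(f,px,h,s=None):
    fl,Rc,t=cam(f,s); d=Rc@np.array([(px[0]-f["cx"])/fl,(px[1]-f["cy"])/fl,1]); return t+d*(h-t[2])/d[2]
E
cat > a.py <<'E'
from h import *
s=arm.sense(); print({k:np.round(v,3).tolist() for k,v in s.items()}); print(getattr(arm,'pinch_z',None))
for n in ("scene","top"):
    f=grab_frame(n); cv2.imwrite(f"pics/{n}0.png",f["img"]); P=cloud(f); np.savez(f"{n}0.npz",P=P,img=f["img"])
    print(n,f["fovy"],f["xyz"],f["orientation"])
    for t in ("spatula","panel","stopboard","stand","block","mallet","tin","chisel","scraper"):
        for r in nets.regions_of(t,f)[:3]:
            m=r["region"]; p=P[m]; p=p[~np.isnan(p[:,0])]
            if len(p): print(t,round(r["score"],2),np.round(r["bbox"]).tolist(),np.round(np.median(p,0),3),np.round(np.percentile(p,[2,98],axis=0),3).tolist())
E
python3 a.py
```

```text
{'clock': 0.0, 'joints': [-0.862, 0.502, -0.427, 1.551, 0.221, 1.138, -0.21], 'qvel': [0.0, -0.0, -0.001, 0.0, -0.001, -0.0, 0.001], 'joint_torque': [0.0, -56.951, -5.816, -28.094, 0.011, 0.012, 0.0], 'tcp_pos': [0.28, 0.586, 0.23], 'orientation': [-0.694, -3.063, 0.003], 'wrist_force': [0.421, -0.179, 0.505], 'moment': [-0.027, 0.003, -0.003], 'grasp_force': 0.0, 'finger_gap': 0.085}
0.0187
scene 45.337805313485724 [ 1.45453623 -0.1270472   0.86606585] [-1.78548612 -1.56996544  0.7084681 ]
spatula 0.77 [180.0, 244.0, 64.0, 54.0] [ 0.501 -0.283  0.063] [[0.418, -0.348, 0.046], [0.578, -0.232, 0.09]]
spatula 0.63 [83.0, 240.0, 97.0, 39.0] [ 0.408 -0.503  0.001] [[0.368, -0.617, -0.005], [0.457, -0.429, 0.046]]
panel 0.97 [356.0, 298.0, 73.0, 35.0] [0.672 0.056 0.024] [[0.627, -0.011, 0.02], [0.713, 0.124, 0.027]]
stopboard 0.83 [354.0, 299.0, 102.0, 79.0] [0.68  0.043 0.016] [[0.553, -0.043, 0.0], [0.754, 0.143, 0.042]]
stopboard 0.47 [152.0, 275.0, 59.0, 53.0] [ 0.586 -0.344  0.041] [[0.522, -0.398, 0.0], [0.611, -0.304, 0.062]]
stand 0.68 [463.0, 277.0, 94.0, 65.0] [0.633 0.287 0.00
[... 1197 characters left out ...]
 ] [[0.55, -0.038, 0.012], [0.747, 0.147, 0.048]]
stand 0.98 [226.0, 206.0, 64.0, 58.0] [0.617 0.291 0.012] [[0.55, 0.214, 0.005], [0.686, 0.367, 0.044]]
block 0.69 [460.0, 235.0, 40.0, 42.0] [ 0.552 -0.34   0.062] [[0.499, -0.389, 0.015], [0.602, -0.301, 0.069]]
mallet 0.56 [369.0, 161.0, 33.0, 32.0] [ 0.732 -0.093  0.086] [[0.704, -0.131, 0.035], [0.77, -0.063, 0.192]]
tin 0.91 [156.0, 231.0, 40.0, 28.0] [0.544 0.451 0.104] [[0.511, 0.427, 0.013], [0.578, 0.493, 0.112]]
chisel 0.77 [428.0, 177.0, 21.0, 83.0] [ 0.722 -0.263  0.015] [[0.612, -0.291, -0.001], [0.813, -0.237, 0.028]]
scraper 0.59 [468.0, 240.0, 13.0, 20.0] [ 0.533 -0.359  0.077] [[0.506, -0.371, 0.057], [0.565, -0.347, 0.092]]
```

View pics/top0.png

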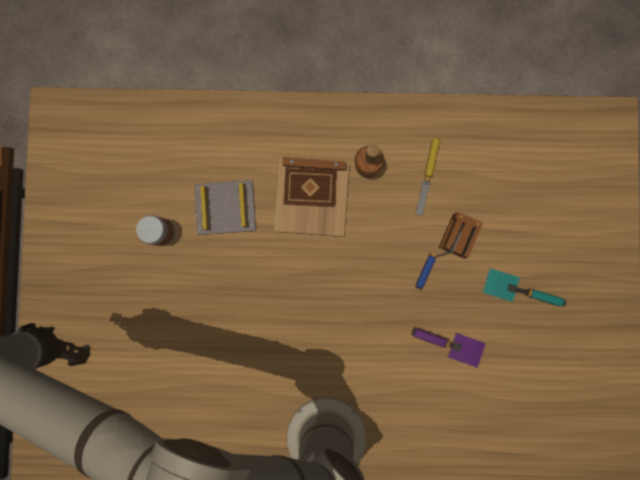

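View pics/scene0.png

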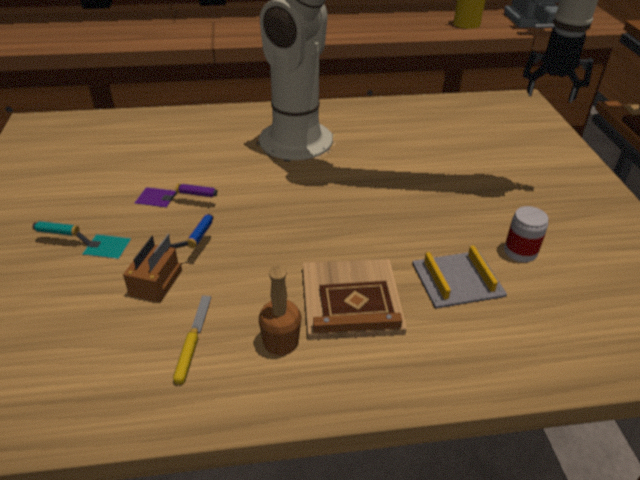

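Top view: the blue handle is at about (426,272), the block at (460,235), the stop board with panel at (312,195) with its batten at the top, the stand at (225,207), and the purple and turquoise look-alikes lower right. Next I'll fit the poses.

```bash
cat > b.py <<'E'
import numpy as np,cv2
def rect(p):
    c,(w,h),a=cv2.minAreaRect((p[:,:2]*1000).astype(np.float32)); return np.round(c,1),round(w,1),round(h,1),round(a,1)
for n in ("top","scene"):
    d=np.load(n+"0.npz"); P=d["P"]; hsv=cv2.cvtColor(d["img"],cv2.COLOR_BGR2HSV); x,y,z=P[...,0],P[...,1],P[...,2]
    H,S,V=hsv[...,0],hsv[...,1],hsv[...,2]
    m=(H>105)&(H<125)&(S>130)&(abs(y+.27)<.12)&(x>.35)&(x<.65); p=P[m]
    print(n,"blue",m.sum(),rect(p),np.percentile(p[:,2],[5,50,95]))
    c=p.mean(0); u=np.linalg.svd((p-c)[:,:2])[2][0]; print(' axis deg',np.degrees(np.arctan2(u[1],u[0])),c)
    m=(H>22)&(H<34)&(S>150)&(y>.15)&(y<.42)&(x>.5)&(x<.75)&(z>.025)
    for sgn in (y<.29,y>=.29): print(n,"rail",(m&sgn).sum(),rect(P[m&sgn]),np.median(z[m&sgn]))
    m=(x>.52)&(x<.8)&(y>-.055)&(y<.17)&(z>.012)&(z<.06); print("board",rect(P[m]))
    b=m&(z>.036); print("batten",rect(P[b]))
    pm=m&(V<75)&(x<.73)&(z>.018)&(z<.035); print("panel",pm.sum(),rect(P[pm]))
    m=(x>.45)&(x<.65)&(y>-.42)&(y<-.28)&(abs(z-(.062 if n=="scene" else .066))<.007); print("block top",rect(P[m]))
E
python3 b.py
```

```text
top blue 158 (array([ 451.8, -250.4]), 14.2, 81.0, 65.8) [0.06231492 0.06766498 0.07297432]
 axis deg 156.9074258753957 [ 0.45205512 -0.2503023   0.0676952 ]
top rail 89 (array([623.4, 240.8]), 108.3, 6.8, 5.7) 0.04181401597959655
top rail 89 (array([613.4, 344.2]), 113.7, 7.5, 4.9) 0.041713929284702855
board (array([648.7,  54.7]), 190.5, 229.4, 86.9)
batten (array([706. ,  51.1]), 169.4, 86.7, 86.6)
panel 358 (array([684.6,  56.4]), 133.0, 87.2, 87.2)
block top (array([ 538.7, -341.2]), 74.6, 129.0, 65.6)
scene blue 241 (array([ 452.6, -250.6]), 18.4, 83.7, 67.2) [0.05373409 0.0624323  0.06598648]
 axis deg -22.42678389087307 [ 0.4563375  -0.25067901  0.06152636]
scene rail 16 (array([632.2, 233.2]), 106.7, 3.3, 5.9) 0.028933535760945317
scene rail 14 (array([613.8, 336.3]), 80.6, 3.2, 5.8) 0.02875682486188952
board (array([650.1,  51.7]), 190.8, 207.7, 87.0)
batten (array([739.6,  46.9]), 170.5, 25.6, 86.9)
panel 1045 (array([668.5,  55.3]), 139.3, 86.6, 86.8)
block top (array([ 539.9, -342.4]), 76.8, 136.4, 64.7)
```

>>> servo_tool --commands '[{"dx": 0.51, "dy": -1}, {"dx": 0.51, "dy": -1}, {"dx": 0.51, "dy": -1}, {"dx": 0.51, "dy": -1}]' --grip_force 100

```text
schema error: expected keys dx, dy, dz, rx, ry, rz, claw
```

>>> servo_tool --commands '[{"dx": 0.51, "dy": -1}, {"dx": 0.51, "dy": -1}, {"dx": 0.51, "dy": -1}, {"dx": 0.51, "dy": -1}]'

```text
schema error: expected keys dx, dy, dz, rx, ry, rz, claw
```

>>> servo_tool --commands '[{"dx": 0.51, "dy": -1}, {"dx": 0.51, "dy": -1}, {"dx": 0.51, "dy": -1}, {"dx": 0.51, "dy": -1}]'

```text
schema error: expected keys dx, dy, dz, rx, ry, rz, claw
```

>>> servo_tool --commands '[{"dy": -1}, {"dy": -1}, {"dy": -1}, {"dy": -1}]'

```text
schema error: expected keys dx, dy, dz, rx, ry, rz, claw
```

>>> servo_tool --commands '[{"dy": -1}, {"dy": -1}, {"dy": -1}, {"dy": -1}]'

```text
schema error: expected keys dx, dy, dz, rx, ry, rz, claw
```

>>> servo_tool --commands '[{"dy": -1, "rz": 0.012}, {"dy": -1, "rz": 0.012}, {"dy": -1, "rz": 0.012}, {"dy": -1, "rz": 0.012}]'

```text
schema error: expected keys dx, dy, dz, rx, ry, rz, claw
```

All keys are required.

>>> servo_tool --commands '[{"dx": 0.51, "dy": -1, "dz": 0, "rx": 0, "ry": 0, "rz": 0, "claw": 0}, {"dx": 0.51, "dy": -1, "dz": 0, "rx": 0, "ry": 0, "rz": 0, "claw": 0}, {"dx": 0.51, "dy": -1, "dz": 0, "rx": 0, "ry": 0, "rz": 0, "claw": 0}, {"dx": 0.51, "dy": -1, "dz": 0, "rx": 0, "ry": 0, "rz": 0, "claw": 0}]' --grip_force 100

```text
clock: 1.33
tcp_pos: [0.3464, 0.4594, 0.2308]
orientation: [0.706, 3.058, -0.007]
wrist_force: [1.9, -0.8, -0.2]
finger_gap: 0.0855
grasp_force: 0.0
```

>>> servo_tool --commands '[{"dx": 0.51, "dy": -1, "dz": 0, "rx": 0, "ry": 0, "rz": 0, "claw": 0}, {"dx": 0.51, "dy": -1, "dz": 0, "rx": 0, "ry": 0, "rz": 0, "claw": 0}, {"dx": 0.51, "dy": -1, "dz": 0, "rx": 0, "ry": 0, "rz": 0, "claw": 0}, {"dx": 0.51, "dy": -1, "dz": 0, "rx": 0, "ry": 0, "rz": 0, "claw": 0}]'

```text
clock: 1.67
tcp_pos: [0.4068, 0.339, 0.2311]
orientation: [0.708, 3.058, -0.006]
wrist_force: [0.1, -0.5, 0.1]
finger_gap: 0.0853
grasp_force: 0.0
```

>>> servo_tool --commands '[{"dx": 0.51, "dy": -1, "dz": 0, "rx": 0, "ry": 0, "rz": 0, "claw": 0}, {"dx": 0.51, "dy": -1, "dz": 0, "rx": 0, "ry": 0, "rz": 0, "claw": 0}, {"dx": 0.51, "dy": -1, "dz": 0, "rx": 0, "ry": 0, "rz": 0, "claw": 0}, {"dx": 0.51, "dy": -1, "dz": 0, "rx": 0, "ry": 0, "rz": 0, "claw": 0}]'

```text
clock: 2.0
tcp_pos: [0.4674, 0.2189, 0.2314]
orientation: [0.708, 3.058, -0.005]
wrist_force: [-0.3, -0.6, -0.6]
finger_gap: 0.0857
grasp_force: 0.0
```

>>> servo_tool --commands '[{"dx": 0, "dy": -1, "dz": 0, "rx": 0, "ry": 0, "rz": 0, "claw": 0}, {"dx": 0, "dy": -1, "dz": 0, "rx": 0, "ry": 0, "rz": 0, "claw": 0}, {"dx": 0, "dy": -1, "dz": 0, "rx": 0, "ry": 0, "rz": 0, "claw": 0}, {"dx": 0, "dy": -1, "dz": 0, "rx": 0, "ry": 0, "rz": 0, "claw": 0}]'

```text
clock: 2.33
tcp_pos: [0.464, 0.0981, 0.2312]
orientation: [0.71, 3.06, -0.007]
wrist_force: [-0.1, 0.2, 0.1]
finger_gap: 0.0854
grasp_force: 0.0
```

>>> servo_tool --commands '[{"dx": 0, "dy": -1, "dz": 0, "rx": 0, "ry": 0, "rz": 0, "claw": 0}, {"dx": 0, "dy": -1, "dz": 0, "rx": 0, "ry": 0, "rz": 0, "claw": 0}, {"dx": 0, "dy": -1, "dz": 0, "rx": 0, "ry": 0, "rz": 0, "claw": 0}, {"dx": 0, "dy": -1, "dz": 0, "rx": 0, "ry": 0, "rz": 0, "claw": 0}]'

```text
clock: 2.67
tcp_pos: [0.4637, -0.0214, 0.2315]
orientation: [0.71, 3.059, -0.005]
wrist_force: [-1.1, -0.7, -0.1]
finger_gap: 0.0853
grasp_force: 0.0
```

>>> servo_tool --commands '[{"dx": 0, "dy": -1, "dz": 0, "rx": 0, "ry": 0, "rz": 0, "claw": 0}, {"dx": 0, "dy": -1, "dz": 0, "rx": 0, "ry": 0, "rz": 0, "claw": 0}, {"dx": 0, "dy": -1, "dz": 0, "rx": 0, "ry": 0, "rz": 0, "claw": 0}, {"dx": 0, "dy": -1, "dz": 0, "rx": 0, "ry": 0, "rz": 0, "claw": 0}]'

```text
clock: 3.0
tcp_pos: [0.4634, -0.1415, 0.2317]
orientation: [0.71, 3.059, -0.006]
wrist_force: [-1.1, -1.2, 0.6]
finger_gap: 0.0855
grasp_force: 0.0
```

>>> servo_tool --commands '[{"dx": 0, "dy": -0.95, "dz": 0, "rx": 0, "ry": 0, "rz": 0.016, "claw": 0}, {"dx": 0, "dy": -0.95, "dz": 0, "rx": 0, "ry": 0, "rz": 0.016, "claw": 0}, {"dx": 0, "dy": -0.95, "dz": 0, "rx": 0, "ry": 0, "rz": 0.016, "claw": 0}, {"dx": 0, "dy": -0.95, "dz": 0, "rx": 0, "ry": 0, "rz": 0.016, "claw": 0}, {"dx": 0, "dy": -0.95, "dz": 0, "rx": 0, "ry": 0, "rz": 0.016, "claw": 0}]'

```text
clock: 3.42
tcp_pos: [0.4638, -0.2489, 0.2311]
orientation: [-0.624, -3.079, 0.0]
wrist_force: [-1.0, 1.1, 0.1]
finger_gap: 0.0848
grasp_force: 0.0
```

```bash
cat > c.py <<'E'
from h import *
s=arm.sense(); f=grab_frame("wrist"); P=cloud(f,s); cv2.imwrite("pics/w1.png",f["img"])
print(np.round(s["joints"],2),np.round(s["tcp_pos"],4), "tool y deg",np.degrees(np.arctan2(*R.from_rotvec(s["orientation"]).as_matrix()[[1,0],1])))
h=cv2.cvtColor(f["img"],cv2.COLOR_BGR2HSV); m=(h[...,0]>105)&(h[...,0]<125)&(h[...,1]>130)&(P[...,2]>.03)
n,l,st,_=cv2.connectedComponentsWithStats(m.astype(np.uint8)); m=l==1+np.argmax(st[1:,4])
p=P[m]; p=p[p[:,2]>.055]; c=p.mean(0); u=np.linalg.svd((p-c)[:,:2],full_matrices=False)[2][0]
print(len(p),cv2.minAreaRect((p[:,:2]*1000).astype(np.float32)),np.degrees(np.arctan2(u[1],u[0])),np.percentile(p,[1,50,99],axis=0))
for t in ("spatula_grip","spatula"): print(t,[(r["score"],r["pixel"],onplane(f,r["pixel"],.067 if 'g' in t else .057,s).round(4)) for r in nets.spot_point(t,f)[:2]])
E
python3 c.py
```

```text
[ 0.41  0.25  0.04  1.87 -0.01  1.02  1.62] [ 0.4638 -0.2489  0.2311] tool y deg 67.09264209648889
2546 ((451.5390625, -251.84255981445312), (17.623889923095703, 86.69342803955078), 67.085205078125) -22.841139039153166 [[ 0.41171363 -0.27201885  0.06145795]
 [ 0.44891957 -0.25050285  0.06583079]
 [ 0.49070503 -0.23036855  0.06783174]]
spatula_grip [(0.75, [311.1, 222.0], array([ 0.4622, -0.2551,  0.067 ])), (0.54, [549.7, 392.5], array([ 0.6819, -0.1243,  0.067 ]))]
spatula [(0.91, [265.3, 333.4], array([ 0.5386, -0.3309,  0.057 ])), (0.59, [90.1, 250.7], array([ 0.4164, -0.4299,  0.057 ]))]
```

View pics/w1.png

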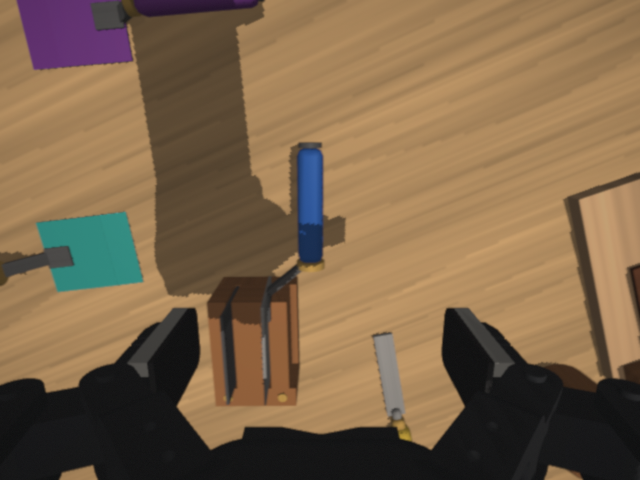

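Wrist view: the blue handle runs from (310,145) to (310,265), leading into the right-hand slot of the block. The grip point is at (0.463, -0.256), and all checks agree. Descending to grasp.

>>> servo_tool --commands '[{"dx": 0, "dy": -0.06, "dz": -0.4, "rx": 0, "ry": 0, "rz": 0, "claw": 0}, {"dx": 0, "dy": -0.06, "dz": -0.7, "rx": 0, "ry": 0, "rz": 0, "claw": 0}, {"dx": 0, "dy": -0.06, "dz": -1, "rx": 0, "ry": 0, "rz": 0, "claw": 0}, {"dx": 0, "dy": -0.06, "dz": -1, "rx": 0, "ry": 0, "rz": 0, "claw": 0}]'

```text
clock: 3.9
tcp_pos: [0.4592, -0.25, 0.1047]
orientation: [-0.61, -3.069, -0.006]
wrist_force: [-3.5, 0.2, -0.2]
finger_gap: 0.0854
grasp_force: 0.0
```

>>> servo_tool --commands '[{"dx": 0, "dy": 0, "dz": -0.3, "rx": 0, "ry": 0, "rz": 0, "claw": 0}, {"dx": 0, "dy": 0, "dz": -0.6, "rx": 0, "ry": 0, "rz": 0, "claw": 0}, {"dx": 0, "dy": 0, "dz": -0.6, "rx": 0, "ry": 0, "rz": 0, "claw": 0.5}, {"dx": 0, "dy": 0, "dz": -0.6, "rx": 0, "ry": 0, "rz": 0, "claw": 1}, {"dx": 0, "dy": 0, "dz": -0.6, "rx": 0, "ry": 0, "rz": 0, "claw": 1}, {"dx": 0, "dy": 0, "dz": -0.6, "rx": 0, "ry": 0, "rz": 0, "claw": 1}, {"dx": 0, "dy": 0, "dz": -0.6, "rx": 0, "ry": 0, "rz": 0, "claw": 1}, {"dx": 0, "dy": 0, "dz": -0.6, "rx": 0, "ry": 0, "rz": 0, "claw": 1}, {"dx": 0, "dy": 0, "dz": -0.6, "rx": 0, "ry": 0, "rz": 0, "claw": 1}]'

```text
clock: 4.65
tcp_pos: [0.4652, -0.2579, 0.0424]
orientation: [0.62, 3.074, -0.005]
wrist_force: [-3.3, -3.6, 7.6]
finger_gap: 0.0184
grasp_force: 97.4
```

>>> servo_tool --commands '[{"dx": 0, "dy": 0, "dz": 0.15, "rx": 0, "ry": 0, "rz": 0, "claw": 1}, {"dx": 0, "dy": 0, "dz": 0.3, "rx": 0, "ry": 0, "rz": 0, "claw": 1}, {"dx": 0, "dy": 0, "dz": 0.6, "rx": 0, "ry": 0, "rz": 0, "claw": 1}, {"dx": 0, "dy": 0, "dz": 0.85, "rx": 0, "ry": 0, "rz": 0, "claw": 1}, {"dx": 0, "dy": 0, "dz": 0.85, "rx": 0, "ry": 0, "rz": 0, "claw": 1}]'

```text
clock: 5.07
tcp_pos: [0.4679, -0.257, 0.1486]
orientation: [0.616, 3.069, -0.005]
wrist_force: [1.7, -1.1, -1.0]
finger_gap: 0.0181
grasp_force: 98.1
```

>>> servo_tool --commands '[{"dx": -0.1, "dy": 0.3, "dz": 0, "rx": 0, "ry": 0, "rz": 0, "claw": 1}, {"dx": -0.1, "dy": 0.6, "dz": 0, "rx": 0, "ry": 0, "rz": 0, "claw": 1}, {"dx": -0.1, "dy": 0.9, "dz": 0, "rx": 0, "ry": 0, "rz": 0, "claw": 1}, {"dx": -0.1, "dy": 1, "dz": 0, "rx": 0, "ry": 0, "rz": 0, "claw": 1}, {"dx": -0.1, "dy": 1, "dz": 0, "rx": 0, "ry": 0, "rz": 0, "claw": 1}]'

```text
clock: 5.48
tcp_pos: [0.4518, -0.1303, 0.142]
orientation: [0.607, 3.082, 0.003]
wrist_force: [0.5, -0.2, -1.9]
finger_gap: 0.018
grasp_force: 98.0
```

```bash
cat > d.py <<'E'
from h import *
import sys
s=arm.sense(); Rt=R.from_rotvec(s["orientation"]).as_matrix(); print(np.round(s["joints"],2),np.round(s["tcp_pos"],4),"\n",Rt.round(3))
f=grab_frame("scene"); P=cloud(f); cv2.imwrite(sys.argv[1],f["img"][150:400,40:480])
h=cv2.cvtColor(f["img"],cv2.COLOR_BGR2HSV); m=(h[...,0]>105)&(h[...,0]<125)&(h[...,1]>130)&(P[...,2]>.01)&(P[...,0]>.2)&(P[...,0]<.9)
p=P[m]; print(len(p),np.percentile(p,[2,50,98],axis=0).round(3).tolist())
for r in nets.regions_of("spatula",f)[:3]:
    q=P[r["region"]]; print(r["score"],np.round(r["bbox"]),np.nanpercentile(q,[2,50,98],axis=0).round(3).tolist())
E
python3 d.py pics/s1.png
```

```text
[ 0.24  0.27 -0.02  2.08  0.    0.79  1.4 ] [ 0.4518 -0.1303  0.142 ] 
 [[-0.925  0.379  0.001]
 [ 0.379  0.925  0.002]
 [ 0.     0.002 -1.   ]]
185 [[0.435, -0.168, 0.157], [0.469, -0.134, 0.189], [0.49, -0.101, 0.312]]
0.89 [175. 195.  80.  20.] [[0.208, -0.417, -0.005], [0.267, -0.349, 0.002], [0.301, -0.23, 0.047]]
0.68 [233. 210.  50.  57.] [[0.268, -0.223, -0.004], [0.506, -0.194, 0.155], [0.568, -0.127, 0.187]]
0.65 [ 83. 240.  98.  35.] [[0.369, -0.621, -0.004], [0.408, -0.501, 0.001], [0.458, -0.429, 0.047]]
```

View pics/s1.png

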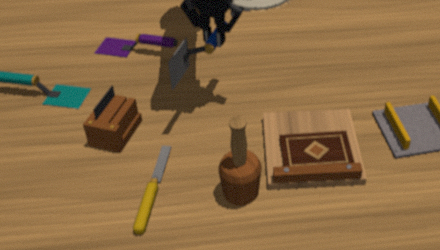

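>>> servo_tool --commands '[{"dx": 0, "dy": 0, "dz": 0, "rx": 0.308, "ry": -0.126, "rz": 0, "claw": 1}, {"dx": 0, "dy": 0, "dz": 0, "rx": 0.308, "ry": -0.126, "rz": 0, "claw": 1}, {"dx": 0, "dy": 0, "dz": 0, "rx": 0.308, "ry": -0.126, "rz": 0, "claw": 1}, {"dx": 0, "dy": 0, "dz": 0, "rx": 0.308, "ry": -0.126, "rz": 0, "claw": 1}, {"dx": 0, "dy": 0, "dz": 0, "rx": 0.308, "ry": -0.126, "rz": 0, "claw": 1}, {"dx": 0, "dy": 0, "dz": 0, "rx": 0.308, "ry": -0.126, "rz": 0, "claw": 1}, {"dx": 0, "dy": 0, "dz": 0, "rx": 0.308, "ry": -0.126, "rz": 0, "claw": 1}, {"dx": 0, "dy": 0, "dz": 0, "rx": 0.308, "ry": -0.126, "rz": 0, "claw": 1}, {"dx": 0, "dy": 0, "dz": 0, "rx": 0.308, "ry": -0.126, "rz": 0, "claw": 1}, {"dx": 0, "dy": 0, "dz": 0, "rx": 0.308, "ry": -0.126, "rz": 0, "claw": 1}]'

```text
clock: 6.42
tcp_pos: [0.4488, -0.141, 0.1365]
orientation: [0.526, 2.512, 1.457]
wrist_force: [0.1, -0.3, -1.7]
finger_gap: 0.0177
grasp_force: 98.4
```

```bash
python3 d.py pics/s2.png
```

```text
[ 1.12  0.72 -0.32  1.96 -0.78  1.17  2.56] [ 0.4488 -0.141   0.1365] 
 [[-0.919  0.207  0.336]
 [ 0.394  0.454  0.799]
 [ 0.013  0.867 -0.499]]
236 [[0.399, -0.28, 0.137], [0.43, -0.154, 0.15], [0.471, -0.124, 0.215]]
0.96 [170. 193.  66.  26.] [[0.208, -0.416, -0.005], [0.261, -0.359, 0.001], [0.292, -0.265, 0.047]]
0.82 [227. 215.  59.  76.] [[0.404, -0.244, 0.089], [0.518, -0.2, 0.112], [0.57, -0.127, 0.152]]
0.69 [ 82. 241.  97.  34.] [[0.38, -0.617, -0.004], [0.408, -0.499, 0.002], [0.457, -0.43, 0.047]]
```

View pics/s2.png

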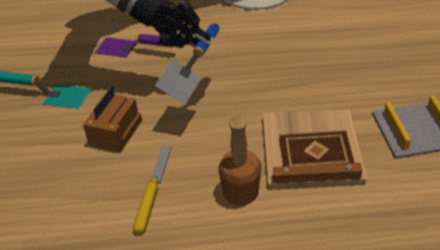

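>>> servo_tool --commands '[{"dx": 0, "dy": 0, "dz": -0.2, "rx": 0, "ry": 0, "rz": 0, "claw": 1}, {"dx": 0, "dy": 0, "dz": -0.4, "rx": 0, "ry": 0, "rz": 0, "claw": 1}, {"dx": 0, "dy": 0, "dz": -0.55, "rx": 0, "ry": 0, "rz": 0, "claw": 1}, {"dx": 0, "dy": 0, "dz": -0.65, "rx": 0, "ry": 0, "rz": 0, "claw": 1}, {"dx": 0, "dy": 0, "dz": -0.65, "rx": 0, "ry": 0, "rz": 0, "claw": 1}, {"dx": 0, "dy": 0, "dz": -0.65, "rx": 0, "ry": 0, "rz": 0, "claw": 1}]'

```text
clock: 7.02
tcp_pos: [0.4525, -0.1342, 0.0643]
orientation: [0.501, 2.523, 1.45]
wrist_force: [0.1, -0.8, -0.4]
finger_gap: 0.0183
grasp_force: 98.2
```

```bash
python3 d.py pics/s3.png
```

```text
[ 1.21  0.89 -0.45  1.94 -0.67  1.02  2.56] [ 0.4525 -0.1342  0.0643] 
 [[-0.925  0.195  0.325]
 [ 0.379  0.465  0.8  ]
 [ 0.005  0.864 -0.504]]
212 [[0.398, -0.276, 0.065], [0.432, -0.144, 0.078], [0.475, -0.117, 0.151]]
0.92 [156. 196.  43.  19.] [[0.204, -0.421, -0.005], [0.248, -0.377, -0.001], [0.285, -0.328, 0.017]]
0.83 [235. 241.  53.  78.] [[0.405, -0.234, 0.017], [0.521, -0.192, 0.041], [0.575, -0.119, 0.08]]
0.74 [ 82. 238. 101.  33.] [[0.345, -0.625, -0.005], [0.408, -0.503, 0.001], [0.459, -0.431, 0.047]]
```

>>> servo_tool --commands '[{"dx": 0, "dy": 0, "dz": -0.1, "rx": 0, "ry": 0, "rz": 0, "claw": 1}, {"dx": 0, "dy": 0, "dz": -0.14, "rx": 0, "ry": 0, "rz": 0, "claw": 1}, {"dx": 0, "dy": 0, "dz": -0.15, "rx": 0, "ry": 0, "rz": 0, "claw": 1}, {"dx": 0, "dy": 0, "dz": -0.16, "rx": 0, "ry": 0, "rz": 0, "claw": 1}, {"dx": 0, "dy": 0, "dz": -0.16, "rx": 0, "ry": 0, "rz": 0, "claw": 1}, {"dx": 0, "dy": 0, "dz": -0.16, "rx": 0, "ry": 0, "rz": 0, "claw": 1}]'

```text
clock: 7.62
tcp_pos: [0.452, -0.1346, 0.0451]
orientation: [0.503, 2.519, 1.454]
wrist_force: [-1.9, -0.5, 4.1]
finger_gap: 0.0181
grasp_force: 98.6
```

```bash
python3 d.py pics/s3.png
```

```text
[ 1.23  0.94 -0.47  1.93 -0.65  0.99  2.56] [ 0.452  -0.1346  0.0451] 
 [[-0.924  0.195  0.328]
 [ 0.381  0.461  0.801]
 [ 0.005  0.866 -0.501]]
205 [[0.402, -0.258, 0.044], [0.432, -0.143, 0.058], [0.475, -0.117, 0.119]]
0.95 [ 83. 239.  97.  34.] [[0.354, -0.626, -0.004], [0.407, -0.503, 0.001], [0.458, -0.428, 0.047]]
0.92 [236. 248.  57.  78.] [[0.403, -0.234, -0.002], [0.519, -0.192, 0.023], [0.573, -0.12, 0.06]]
0.65 [153. 194.  33.  22.] [[0.201, -0.418, -0.005], [0.251, -0.382, -0.001], [0.285, -0.343, 0.005]]
```

Contact with the bench (4 N). Releasing partly, then backing out along the tool axis.

>>> servo_tool --commands '[{"dx": 0, "dy": 0, "dz": 0, "rx": 0, "ry": 0, "rz": 0, "claw": 0.5}, {"dx": 0, "dy": 0, "dz": 0, "rx": 0, "ry": 0, "rz": 0, "claw": 0.5}, {"dx": 0, "dy": 0, "dz": 0, "rx": 0, "ry": 0, "rz": 0, "claw": 0.5}, {"dx": -0.07, "dy": -0.17, "dz": 0.11, "rx": 0, "ry": 0, "rz": 0, "claw": 0.4}, {"dx": -0.14, "dy": -0.34, "dz": 0.22, "rx": 0, "ry": 0, "rz": 0, "claw": 0.4}, {"dx": -0.21, "dy": -0.51, "dz": 0.33, "rx": 0, "ry": 0, "rz": 0, "claw": 0.4}, {"dx": -0.24, "dy": -0.6, "dz": 0.45, "rx": 0, "ry": 0, "rz": 0, "claw": 0.4}, {"dx": -0.24, "dy": -0.6, "dz": 0.45, "rx": 0, "ry": 0, "rz": 0, "claw": 0.4}]'

```text
clock: 8.38
tcp_pos: [0.4234, -0.2111, 0.0991]
orientation: [0.508, 2.519, 1.445]
wrist_force: [0.8, -0.4, 0.5]
finger_gap: 0.0513
grasp_force: 0.0
```

```bash
python3 d.py pics/s3.png
```

```text
[ 1.3   0.85 -0.43  1.84 -0.59  1.18  2.51] [ 0.4234 -0.2111  0.0991] 
 [[-0.922  0.198  0.332]
 [ 0.386  0.465  0.797]
 [ 0.003  0.863 -0.505]]
310 [[0.394, -0.323, 0.037], [0.427, -0.15, 0.047], [0.47, -0.123, 0.182]]
0.93 [233. 251.  56.  79.] [[0.403, -0.24, -0.004], [0.513, -0.186, 0.001], [0.574, -0.126, 0.048]]
0.89 [172. 195.  78.  21.] [[0.204, -0.42, -0.005], [0.258, -0.373, -0.0], [0.389, -0.24, 0.11]]
0.58 [ 81. 240.  97.  33.] [[0.38, -0.62, -0.004], [0.409, -0.498, 0.001], [0.457, -0.43, 0.047]]
```

View pics/s3.png

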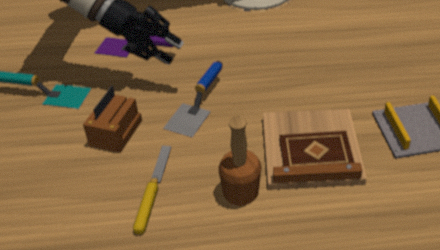

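>>> servo_tool --commands '[{"dx": 0, "dy": 0, "dz": 0.4, "rx": -0.1, "ry": 0.04, "rz": 0, "claw": 0}, {"dx": 0.14, "dy": 0.3, "dz": 0.8, "rx": -0.308, "ry": 0.126, "rz": 0, "claw": 0}, {"dx": 0.14, "dy": 0.55, "dz": 0.8, "rx": -0.308, "ry": 0.126, "rz": 0, "claw": 0}, {"dx": 0.14, "dy": 0.55, "dz": 0.8, "rx": -0.308, "ry": 0.126, "rz": 0, "claw": 0}, {"dx": 0.14, "dy": 0.55, "dz": 0.8, "rx": -0.308, "ry": 0.126, "rz": 0, "claw": 0}, {"dx": 0.14, "dy": 0.55, "dz": 0.8, "rx": -0.308, "ry": 0.126, "rz": 0, "claw": 0}, {"dx": 0.14, "dy": 0.55, "dz": 0.8, "rx": -0.308, "ry": 0.126, "rz": 0, "claw": 0}, {"dx": 0.14, "dy": 0.55, "dz": 0.8, "rx": -0.308, "ry": 0.126, "rz": 0, "claw": 0}, {"dx": 0.14, "dy": 0.55, "dz": 0.8, "rx": -0.308, "ry": 0.126, "rz": 0, "claw": 0}, {"dx": 0.14, "dy": 0.55, "dz": 0.8, "rx": -0.308, "ry": 0.126, "rz": 0, "claw": 0}]'

```text
clock: 9.32
tcp_pos: [0.4407, -0.1351, 0.1936]
orientation: [-0.599, -3.083, 0.001]
wrist_force: [-0.2, 1.0, 0.3]
finger_gap: 0.0851
grasp_force: 0.0
```

```bash
cat > e.py <<'E'
from h import *
s=arm.sense(); f=grab_frame("wrist"); P=cloud(f,s); cv2.imwrite("pics/w2.png",f["img"])
Rt=R.from_rotvec(s["orientation"]).as_matrix()
print(np.round(s["joints"],2),np.round(s["tcp_pos"],4), "tool y deg",np.degrees(np.arctan2(*Rt[[1,0],1])),"z",Rt[:,2].round(3))
h=cv2.cvtColor(f["img"],cv2.COLOR_BGR2HSV); m=(h[...,0]>105)&(h[...,0]<125)&(h[...,1]>130)&(P[...,2]>.02)
n,l,st,_=cv2.connectedComponentsWithStats(m.astype(np.uint8)); m=l==1+np.argmax(st[1:,4])
p=P[m]; p=p[p[:,2]>np.percentile(p[:,2],50)-.006]; c=p.mean(0); u=np.linalg.svd((p-c)[:,:2],full_matrices=False)[2][0]
if u[0]<0:u=-u
r=cv2.minAreaRect((p[:,:2]*1000).astype(np.float32)); c=np.array(r[0])/1000
print(len(p),r,"yaw",np.degrees(np.arctan2(u[1],u[0])),"z",np.percentile(p[:,2],[1,50,99]).round(4),"grip",(c+.013*u).round(4))
for t in ("spatula_grip","spatula","spatula_nose"): print(t,[(round(r["score"],2),r["pixel"],onplane(f,r["pixel"],.038 if t=='spatula_grip' else 0,s).round(4)) for r in nets.spot_point(t,f)[:2]])
E
python3 e.py
```

```text
[ 0.61  0.2  -0.41  2.05  0.1   0.91  1.33] [ 0.4407 -0.1351  0.1936] tool y deg 67.99613478505985 z [-0.001 -0.001 -1.   ]
3511 ((430.00531005859375, -145.3162384033203), (22.153303146362305, 86.82221984863281), 61.15134811401367) yaw -28.902007282697628 z [0.0433 0.0471 0.0489] grip [ 0.4414 -0.1516]
spatula_grip [(0.9, [301.4, 232.1], array([ 0.442 , -0.1501,  0.038 ])), (0.89, [30.5, 81.3], array([ 0.2751, -0.2803,  0.038 ]))]
spatula [(0.64, [287.9, 330.0], array([ 0.5299, -0.2021, -0.    ]))]
spatula_nose [(0.82, [16.2, 324.2], array([ 0.4325, -0.4272,  0.    ])), (0.81, [286.5, 372.3], array([ 0.5695, -0.2205,  0.    ]))]
```

>>> servo_tool --commands '[{"dx": 0.01, "dy": -0.135, "dz": -0.3, "rx": 0, "ry": 0, "rz": -0.038, "claw": 0}, {"dx": 0.01, "dy": -0.135, "dz": -0.6, "rx": 0, "ry": 0, "rz": -0.038, "claw": 0}, {"dx": 0.01, "dy": -0.135, "dz": -0.9, "rx": 0, "ry": 0, "rz": -0.038, "claw": 0}, {"dx": 0.01, "dy": -0.135, "dz": -1, "rx": 0, "ry": 0, "rz": -0.038, "claw": 0}]'

```text
clock: 9.85
tcp_pos: [0.4364, -0.158, 0.0692]
orientation: [-0.806, -3.028, -0.003]
wrist_force: [-1.4, 1.3, -0.7]
finger_gap: 0.0854
grasp_force: 0.0
```

>>> servo_tool --commands '[{"dx": 0, "dy": 0, "dz": -0.3, "rx": 0, "ry": 0, "rz": 0, "claw": 0}, {"dx": 0, "dy": 0, "dz": -0.445, "rx": 0, "ry": 0, "rz": 0, "claw": 0}, {"dx": 0, "dy": 0, "dz": -0.445, "rx": 0, "ry": 0, "rz": 0, "claw": 0.5}, {"dx": 0, "dy": 0, "dz": -0.445, "rx": 0, "ry": 0, "rz": 0, "claw": 1}, {"dx": 0, "dy": 0, "dz": -0.445, "rx": 0, "ry": 0, "rz": 0, "claw": 1}, {"dx": 0, "dy": 0, "dz": -0.445, "rx": 0, "ry": 0, "rz": 0, "claw": 1}, {"dx": 0, "dy": 0, "dz": -0.445, "rx": 0, "ry": 0, "rz": 0, "claw": 1}, {"dx": 0, "dy": 0, "dz": -0.445, "rx": 0, "ry": 0, "rz": 0, "claw": 1}, {"dx": 0, "dy": 0, "dz": -0.445, "rx": 0, "ry": 0, "rz": 0, "claw": 1}]'

```text
clock: 10.6
tcp_pos: [0.4421, -0.1575, 0.0219]
orientation: [0.8, 3.035, -0.001]
wrist_force: [-0.9, -0.1, 6.1]
finger_gap: 0.0225
grasp_force: 96.1
```

>>> servo_tool --commands '[{"dx": 0, "dy": 0, "dz": 0.2, "rx": 0, "ry": 0, "rz": 0, "claw": 1}, {"dx": 0, "dy": 0.2, "dz": 0.5, "rx": 0, "ry": 0, "rz": 0.03, "claw": 1}, {"dx": 0, "dy": 0.5, "dz": 0.5, "rx": 0, "ry": 0, "rz": 0.06, "claw": 1}, {"dx": 0, "dy": 0.8, "dz": 0.5, "rx": 0, "ry": 0, "rz": 0.1, "claw": 1}, {"dx": 0, "dy": 0.95, "dz": 0.5, "rx": 0, "ry": 0, "rz": 0.145, "claw": 1}]'

```text
clock: 11.02
tcp_pos: [0.4412, -0.0389, 0.0818]
orientation: [0.105, 3.138, 0.001]
wrist_force: [-0.1, 0.7, -1.7]
finger_gap: 0.0224
grasp_force: 97.2
```

>>> servo_tool --commands '[{"dx": 0, "dy": 0.3, "dz": 0, "rx": 0, "ry": 0, "rz": 0, "claw": 1}, {"dx": 0, "dy": 0.6, "dz": 0, "rx": 0, "ry": 0, "rz": 0, "claw": 1}, {"dx": 0, "dy": 0.92, "dz": 0, "rx": 0, "ry": 0, "rz": 0, "claw": 1}, {"dx": 0, "dy": 0.92, "dz": 0, "rx": 0, "ry": 0, "rz": 0, "claw": 1}, {"dx": 0, "dy": 0.92, "dz": 0, "rx": 0, "ry": 0, "rz": 0, "claw": 1}]'

```text
clock: 11.43
tcp_pos: [0.4406, 0.0705, 0.081]
orientation: [0.11, 3.14, 0.001]
wrist_force: [-0.4, -1.1, -2.2]
finger_gap: 0.0222
grasp_force: 97.3
```

```bash
python3 e.py
cat > g.py <<'E'
from h import *
s=arm.sense(); f=grab_frame("wrist"); P=cloud(f,s); np.savez("w.npz",P=P,img=f["img"])
for t in ("panel","stopboard","stand","spatula"):
    for r in nets.regions_of(t,f)[:1]:
        p=P[r["region"]]; p=p[~np.isnan(p[:,0])]; print(t,round(r["score"],2),np.round(r["bbox"]),cv2.minAreaRect((p[:,:2]*1000).astype(np.float32)),np.percentile(p[:,2],[5,50,95]).round(4))
f=grab_frame("top"); P=cloud(f)
for t in ("panel","spatula"):
  for r in nets.spot_point(t,f)[:2]: print("top",t,round(r["score"],2),onplane(f,r["pixel"],.018,None).round(4))
E
python3 g.py
```

```text
[ 0.22  0.39 -0.51  2.16  0.3   0.66  1.  ] [0.4406 0.0705 0.081 ] tool y deg 85.99577835235365 z [ 0.     0.001 -1.   ]
18305 ((425.41363525390625, 71.37360382080078), (23.646190643310547, 88.10826873779297), 88.35285949707031) yaw -1.6416054077865179 z [0.1014 0.1057 0.1074] grip [0.4384 0.071 ]
spatula_grip [(0.91, [321.1, 327.2], array([0.4686, 0.0694, 0.038 ]))]
spatula []
spatula_nose []
stopboard 0.75 [323. 467. 309.  25.] ((512.7149658203125, 74.32173156738281), (199.50296020507812, 160.46768188476562), 79.650146484375) [0.0167 0.0176 0.1394]
stand 0.92 [608. 423.  64.  50.] ((509.4776611328125, 188.91534423828125), (194.85621643066406, 28.561969757080078), 48.56528091430664) [0.0021 0.0093 0.0106]
spatula 0.85 [317. 287.  94. 294.] ((444.0613708496094, 64.10264587402344), (44.11358642578125, 134.1066131591797), 87.69483947753906) [0.1003 0.1052 0.1066]
top panel 0.58 [0.6704 0.0541 0.018 ]
top spatula 0.91 [0.543  0.0711 0.018 ]
top spatula 0.86 [ 0.4246 -0.4608  0.018 ]
```

View pics/w2.png

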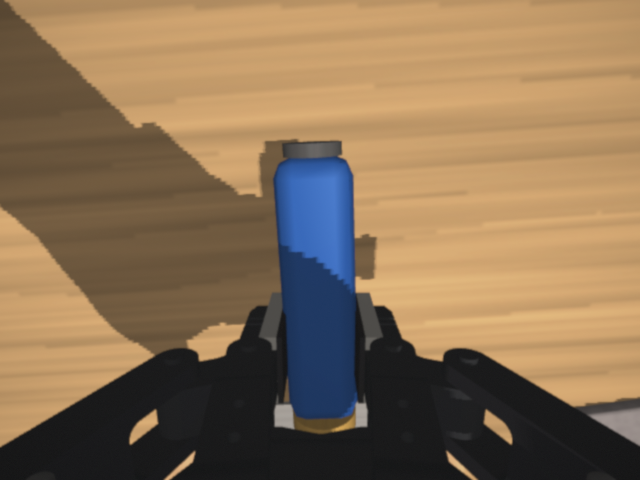

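```bash
cat > k.py <<'E'
from h import *
s=arm.sense(); Rt=R.from_rotvec(s["orientation"]).as_matrix(); print(np.round(s["tcp_pos"],4),"tool z",Rt[:,2].round(4),"yaw",np.degrees(np.arctan2(*Rt[[1,0],1]))-90)
def slope(p,n):
    c=np.median(p,0); p=p[np.abs(p-c).max(1)<.08]
    for _ in range(3):
        A=np.c_[p[:,:2]-c[:2],np.ones(len(p))]; x=np.linalg.lstsq(A,p[:,2],rcond=None)[0]; e=p[:,2]-A@x; p=p[abs(e)<max(2*e.std(),.001)]
    print(n,len(p),"pitch/roll deg",np.degrees(x[:2]).round(2),"z@",c[:2].round(4),round(x[2],4),"rect",cv2.minAreaRect((p[:,:2]*1000).astype(np.float32)))
f=grab_frame("wrist"); P=cloud(f,s); h=cv2.cvtColor(f["img"],cv2.COLOR_BGR2HSV); m=(h[...,0]>105)&(h[...,0]<125)&(h[...,1]>130)
p=P[m]; t=np.median(p[:,2]); slope(p[p[:,2]>t-.003],"handle w")
for n in("scene","top"):
    f=grab_frame(n); P=cloud(f)
    h=cv2.cvtColor(f["img"],cv2.COLOR_BGR2HSV)
    for r in nets.regions_of("spatula",f)[:4]:
        q=P[r["region"]&(h[...,1]<70)]; q=q[q[:,2]>-1]; q=q[(np.abs(q[:,:2]-np.array(s["tcp_pos"])[:2]-[.1,0]).max(1)<.08)]
        if len(q)>40: slope(q,n+" blade")
    for r in nets.regions_of("panel",f)[:1]:
        q=P[r["region"]]; q=q[q[:,2]>-1]; slope(q,n+" panel")
E
python3 k.py
```

```text
[0.4411 0.0671 0.0807] tool z [-0.  0. -1.] yaw -4.4214289128742905
handle w 0 pitch/roll deg [0. 0.] z@ [nan nan] 0.0 rect ((0.0, 0.0), (0.0, 0.0), 0.0)
scene blade 836 pitch/roll deg [-1.46  0.49] z@ [0.5369 0.063 ] 0.0575 rect ((539.1271362304688, 62.957305908203125), (69.78827667236328, 89.32173919677734), 87.75384521484375)
scene panel 1963 pitch/roll deg [0.23 0.06] z@ [0.6715 0.0557] 0.0237 rect ((669.2635498046875, 56.078102111816406), (139.71124267578125, 93.08644104003906), 88.13130950927734)
top blade 657 pitch/roll deg [-1.61  0.31] z@ [0.5445 0.0618] 0.061 rect ((538.3538208007812, 66.09716796875), (69.18828582763672, 85.16162109375), 87.87320709228516)
top panel 1680 pitch/roll deg [0.08 0.08] z@ [0.6746 0.0584] 0.0273 rect ((674.6826782226562, 59.130645751953125), (140.2172393798828, 100.8427505493164), 88.5420150756836)
  return _methods._mean(a, axis=axis, dtype=dtype,
  ret = um.true_divide(
  ret = _var(a, axis=axis, dtype=dtype, out=out, ddof=ddof,
  arrmean = um.true_divide(arrmean, div, out=arrmean,
  ret = ret.dtype.type(ret / rcount)
```

>>> servo_tool --commands '[{"dx": 0.04, "dy": 0, "dz": -0.15, "rx": 0, "ry": 0, "rz": 0, "claw": 1}, {"dx": 0.04, "dy": 0, "dz": -0.27, "rx": 0, "ry": 0, "rz": 0, "claw": 1}, {"dx": 0.04, "dy": 0, "dz": -0.29, "rx": 0, "ry": 0, "rz": 0, "claw": 1}, {"dx": 0.04, "dy": 0, "dz": -0.29, "rx": 0, "ry": 0, "rz": 0, "claw": 1}]'

```text
clock: 12.72
tcp_pos: [0.4447, 0.0675, 0.0451]
orientation: [-0.119, -3.137, 0.0]
wrist_force: [0.0, -0.6, -1.1]
finger_gap: 0.0226
grasp_force: 97.1
```

>>> servo_tool --commands '[{"dx": 0, "dy": 0, "dz": -0.01, "rx": 0, "ry": 0, "rz": 0, "claw": 1}, {"dx": 0, "dy": 0, "dz": -0.02, "rx": 0, "ry": 0, "rz": 0, "claw": 1}, {"dx": 0, "dy": 0, "dz": -0.02, "rx": 0, "ry": 0, "rz": 0, "claw": 1}]'

```text
clock: 12.97
tcp_pos: [0.4462, 0.0676, 0.044]
orientation: [0.12, 3.138, 0.0]
wrist_force: [-0.2, -0.0, -2.1]
finger_gap: 0.0224
grasp_force: 97.1
```

>>> servo_tool --commands '[{"dx": 0, "dy": 0, "dz": -0.01, "rx": 0, "ry": 0, "rz": 0, "claw": 1}, {"dx": 0, "dy": 0, "dz": -0.01, "rx": 0, "ry": 0, "rz": 0, "claw": 1}]'

```text
clock: 13.13
tcp_pos: [0.4461, 0.0674, 0.0426]
orientation: [0.12, 3.139, -0.0]
wrist_force: [0.3, -0.1, -0.9]
finger_gap: 0.0225
grasp_force: 97.1
```

>>> servo_tool --commands '[{"dx": 0, "dy": 0, "dz": -0.01, "rx": 0, "ry": 0, "rz": 0, "claw": 1}, {"dx": 0, "dy": 0, "dz": -0.01, "rx": 0, "ry": 0, "rz": 0, "claw": 1}]'

```text
clock: 13.3
tcp_pos: [0.4459, 0.0675, 0.0411]
orientation: [0.12, 3.139, 0.0]
wrist_force: [0.1, 0.2, -0.7]
finger_gap: 0.0222
grasp_force: 97.1
```

>>> servo_tool --commands '[{"dx": 0, "dy": 0, "dz": -0.01, "rx": 0, "ry": 0, "rz": 0, "claw": 1}, {"dx": 0, "dy": 0, "dz": -0.01, "rx": 0, "ry": 0, "rz": 0, "claw": 1}]'

```text
clock: 13.47
tcp_pos: [0.4459, 0.0675, 0.0399]
orientation: [0.12, 3.139, -0.0]
wrist_force: [-1.5, 0.6, 2.0]
finger_gap: 0.0223
grasp_force: 97.7
```

>>> servo_tool --commands '[{"dx": 0.1, "dy": -0.005, "dz": 0, "rx": 0, "ry": 0, "rz": 0, "claw": 1}, {"dx": 0.2, "dy": -0.01, "dz": 0, "rx": 0, "ry": 0, "rz": 0, "claw": 1}, {"dx": 0.28, "dy": -0.015, "dz": 0, "rx": 0, "ry": 0, "rz": 0, "claw": 1}, {"dx": 0.28, "dy": -0.015, "dz": 0, "rx": 0, "ry": 0, "rz": 0, "claw": 1}]'

```text
clock: 13.8
tcp_pos: [0.4816, 0.0659, 0.0404]
orientation: [0.121, 3.137, 0.001]
wrist_force: [1.7, 0.2, 0.3]
finger_gap: 0.0223
grasp_force: 97.5
```

>>> servo_tool --commands '[{"dx": 0.05, "dy": -0.003, "dz": 0, "rx": 0, "ry": 0, "rz": 0, "claw": 1}, {"dx": 0.1, "dy": -0.005, "dz": 0, "rx": 0, "ry": 0, "rz": 0, "claw": 1}, {"dx": 0.15, "dy": -0.008, "dz": 0, "rx": 0, "ry": 0, "rz": 0, "claw": 1}, {"dx": 0.2, "dy": -0.01, "dz": 0, "rx": 0, "ry": 0, "rz": 0, "claw": 1}, {"dx": 0.2, "dy": -0.01, "dz": 0, "rx": 0, "ry": 0, "rz": 0, "claw": 1}]'

```text
clock: 14.22
tcp_pos: [0.5015, 0.0651, 0.0402]
orientation: [-0.118, -3.136, 0.001]
wrist_force: [-6.9, 1.0, 10.7]
finger_gap: 0.0222
grasp_force: 99.4
```

```bash
python3 k.py 2>/dev/null | grep -v handle
```

```text
[0.5015 0.0651 0.0402] tool z [-3.6e-03 -6.0e-04 -1.0e+00] yaw -4.314576188720309
scene blade 652 pitch/roll deg [-1.12  0.05] z@ [0.5849 0.062 ] 0.0186 rect ((586.290283203125, 61.756439208984375), (69.49132537841797, 69.43903350830078), 87.91779327392578)
scene panel 1933 pitch/roll deg [-1.    0.09] z@ [0.6729 0.0553] 0.0248 rect ((670.9652709960938, 56.75361633300781), (139.35806274414062, 89.88977813720703), 86.78015899658203)
top blade 292 pitch/roll deg [ 1.35 -0.25] z@ [0.6083 0.0563] 0.0221 rect ((599.754150390625, 63.94058609008789), (69.16486358642578, 54.91133499145508), 85.39131927490234)
top panel 1728 pitch/roll deg [-1.58  0.09] z@ [0.677  0.0593] 0.0284 rect ((676.4335327148438, 59.945526123046875), (140.28663635253906, 103.56246948242188), 87.16178131103516)
```

>>> servo_tool --commands '[{"dx": 0.05, "dy": -0.003, "dz": 0, "rx": 0, "ry": 0, "rz": 0, "claw": 1}, {"dx": 0.1, "dy": -0.005, "dz": 0.005, "rx": 0, "ry": 0, "rz": 0, "claw": 1}, {"dx": 0.15, "dy": -0.008, "dz": 0.005, "rx": 0, "ry": 0, "rz": 0, "claw": 1}, {"dx": 0.2, "dy": -0.01, "dz": 0.005, "rx": 0, "ry": 0, "rz": 0, "claw": 1}, {"dx": 0.25, "dy": -0.013, "dz": 0.005, "rx": 0, "ry": 0, "rz": 0, "claw": 1}, {"dx": 0.3, "dy": -0.016, "dz": 0.005, "rx": 0, "ry": 0, "rz": 0, "claw": 1}, {"dx": 0.3, "dy": -0.016, "dz": 0.005, "rx": 0, "ry": 0, "rz": 0, "claw": 1}]'

```text
clock: 15.15
tcp_pos: [0.5394, 0.0628, 0.0405]
orientation: [-0.12, -3.138, -0.0]
wrist_force: [-3.6, 1.0, 4.2]
finger_gap: 0.0222
grasp_force: 98.4
```

```bash
python3 k.py 2>/dev/null | grep -v handle
```

```text
[0.5394 0.0628 0.0405] tool z [-1.e-03  1.e-04 -1.e+00] yaw -4.367180700629689
scene blade 293 pitch/roll deg [-29.76   0.4 ] z@ [0.6036 0.0599] 0.0215 rect ((597.82080078125, 60.24579620361328), (69.09591674804688, 44.625083923339844), 87.58390808105469)
scene panel 2037 pitch/roll deg [-1.9   0.07] z@ [0.6731 0.0558] 0.0254 rect ((670.6824951171875, 57.739707946777344), (140.32980346679688, 89.73882293701172), 86.54045104980469)
top panel 1574 pitch/roll deg [-2.35  0.24] z@ [0.6801 0.0583] 0.0289 rect ((677.4976806640625, 61.08387756347656), (141.37599182128906, 101.52899932861328), 86.95088195800781)
```

>>> servo_tool --commands '[{"dx": 0.05, "dy": -0.003, "dz": 0, "rx": 0, "ry": 0, "rz": 0, "claw": 1}, {"dx": 0.1, "dy": -0.005, "dz": 0.0, "rx": 0, "ry": 0, "rz": 0, "claw": 1}, {"dx": 0.15, "dy": -0.008, "dz": 0.0, "rx": 0, "ry": 0, "rz": 0, "claw": 1}, {"dx": 0.18, "dy": -0.01, "dz": 0.0, "rx": 0, "ry": 0, "rz": 0, "claw": 1}, {"dx": 0.18, "dy": -0.01, "dz": 0.0, "rx": 0, "ry": 0, "rz": 0, "claw": 1}]'

```text
clock: 15.92
tcp_pos: [0.5588, 0.0617, 0.0405]
orientation: [-0.119, -3.135, 0.001]
wrist_force: [-9.2, 1.2, 10.0]
finger_gap: 0.0222
grasp_force: 99.3
```

```bash
python3 k.py 2>/dev/null | grep -v handle; python3 -c "
from h import *
f=grab_frame('scene'); cv2.imwrite('pics/s4.png',cv2.resize(f['img'][200:360,240:460],None,fx=3.5,fy=3.5,interpolation=cv2.INTER_CUBIC))"
```

```text
[0.5588 0.0617 0.0405] tool z [-4.6e-03 -7.0e-04 -1.0e+00] yaw -4.345460061129145
scene blade 115 pitch/roll deg [-68.19  -2.83] z@ [0.609  0.0605] 0.031 rect ((601.0191040039062, 61.58290100097656), (63.6397590637207, 39.8151969909668), 87.12278747558594)
scene panel 1980 pitch/roll deg [ 0.38 -0.16] z@ [0.6746 0.0571] 0.0262 rect ((672.1924438476562, 57.5157356262207), (140.1986846923828, 91.05904388427734), 86.90840148925781)
top panel 1194 pitch/roll deg [-0.05 -0.07] z@ [0.6913 0.0477] 0.0298 rect ((677.0201416015625, 59.5718994140625), (138.75950622558594, 100.80091857910156), 87.24115753173828)
```

View pics/s4.png

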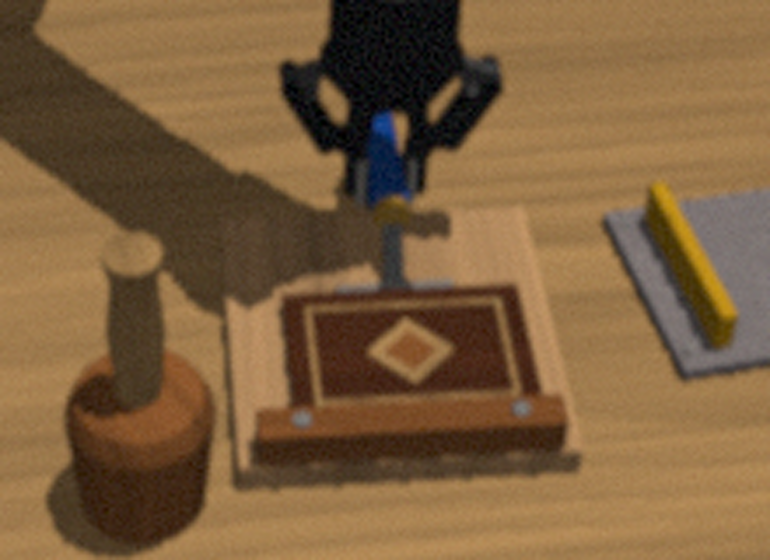

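>>> servo_tool --commands '[{"dx": 0, "dy": 0, "dz": 0.01, "rx": 0, "ry": -0.004, "rz": 0, "claw": 1}, {"dx": 0, "dy": 0, "dz": 0.03, "rx": 0, "ry": -0.009, "rz": 0, "claw": 1}, {"dx": -0.01, "dy": 0, "dz": 0.06, "rx": 0, "ry": -0.009, "rz": 0, "claw": 1}, {"dx": -0.01, "dy": 0, "dz": 0.1, "rx": 0, "ry": -0.009, "rz": 0, "claw": 1}, {"dx": -0.01, "dy": 0, "dz": 0.15, "rx": 0, "ry": -0.009, "rz": 0, "claw": 1}, {"dx": -0.01, "dy": 0, "dz": 0.2, "rx": 0, "ry": -0.009, "rz": 0, "claw": 1}, {"dx": -0.01, "dy": 0, "dz": 0.25, "rx": 0, "ry": -0.009, "rz": 0, "claw": 1}, {"dx": -0.01, "dy": 0, "dz": 0.3, "rx": 0, "ry": -0.009, "rz": 0, "claw": 1}, {"dx": -0.01, "dy": 0, "dz": 0.3, "rx": 0, "ry": -0.009, "rz": 0, "claw": 1}]'

```text
clock: 17.07
tcp_pos: [0.5611, 0.0615, 0.0782]
orientation: [0.119, 3.108, 0.002]
wrist_force: [-0.4, -0.3, -2.3]
finger_gap: 0.0222
grasp_force: 97.2
```

```bash
python3 k.py 2>/dev/null | grep -v handle
```

```text
[0.5611 0.0615 0.0782] tool z [ 3.100e-02  3.000e-04 -9.995e-01] yaw -4.382991993424056
scene blade 80 pitch/roll deg [-67.41   1.1 ] z@ [0.6084 0.0588] 0.0719 rect ((601.374755859375, 62.110958099365234), (35.30437088012695, 20.29901695251465), 9.519564628601074)
scene panel 2485 pitch/roll deg [-0.98  0.18] z@ [0.6829 0.0558] 0.065 rect ((678.2847900390625, 57.407657623291016), (140.152587890625, 104.72318267822266), 86.82109069824219)
top panel 1498 pitch/roll deg [-1.33  0.2 ] z@ [0.6856 0.0538] 0.0671 rect ((676.5010986328125, 60.30854034423828), (140.1028594970703, 101.26445007324219), 86.90594482421875)
```

>>> servo_tool --commands '[{"dx": 0, "dy": 0.02, "dz": 0.03, "rx": 0, "ry": 0, "rz": 0, "claw": 1}, {"dx": 0, "dy": 0.07, "dz": 0.07, "rx": 0, "ry": 0, "rz": 0.003, "claw": 1}, {"dx": -0.02, "dy": 0.15, "dz": 0.1, "rx": 0, "ry": 0, "rz": 0.008, "claw": 1}, {"dx": -0.05, "dy": 0.25, "dz": 0.1, "rx": 0, "ry": 0, "rz": 0.014, "claw": 1}, {"dx": -0.08, "dy": 0.35, "dz": 0.1, "rx": 0, "ry": 0, "rz": 0.02, "claw": 1}, {"dx": -0.11, "dy": 0.45, "dz": 0.1, "rx": 0, "ry": 0, "rz": 0.026, "claw": 1}, {"dx": -0.14, "dy": 0.55, "dz": 0.1, "rx": 0, "ry": 0, "rz": 0.032, "claw": 1}, {"dx": -0.17, "dy": 0.65, "dz": 0.1, "rx": 0, "ry": 0, "rz": 0.038, "claw": 1}, {"dx": -0.2, "dy": 0.75, "dz": 0.1, "rx": 0, "ry": 0, "rz": 0.043, "claw": 1}, {"dx": -0.23, "dy": 0.85, "dz": 0.1, "rx": 0, "ry": 0, "rz": 0.047, "claw": 1}]'

```text
clock: 18.25
tcp_pos: [0.5317, 0.1648, 0.0884]
orientation: [-0.114, 3.112, 0.005]
wrist_force: [0.6, 0.4, -2.6]
finger_gap: 0.0223
grasp_force: 97.1
```

>>> servo_tool --commands '[{"dx": -0.03, "dy": 0.1, "dz": 0, "rx": 0, "ry": 0, "rz": 0, "claw": 1}, {"dx": -0.06, "dy": 0.2, "dz": 0, "rx": 0, "ry": 0, "rz": 0, "claw": 1}, {"dx": -0.09, "dy": 0.3, "dz": 0, "rx": 0, "ry": 0, "rz": 0, "claw": 1}, {"dx": -0.12, "dy": 0.4, "dz": 0, "rx": 0, "ry": 0, "rz": 0, "claw": 1}, {"dx": -0.15, "dy": 0.5, "dz": 0, "rx": 0, "ry": 0, "rz": 0, "claw": 1}, {"dx": -0.18, "dy": 0.6, "dz": 0, "rx": 0, "ry": 0, "rz": 0, "claw": 1}, {"dx": -0.21, "dy": 0.7, "dz": 0, "rx": 0, "ry": 0, "rz": 0, "claw": 1}, {"dx": -0.23, "dy": 0.8, "dz": 0, "rx": 0, "ry": 0, "rz": 0, "claw": 1}, {"dx": -0.24, "dy": 0.88, "dz": 0, "rx": 0, "ry": 0, "rz": 0, "claw": 1}, {"dx": -0.25, "dy": 0.93, "dz": 0, "rx": 0, "ry": 0, "rz": 0, "claw": 1}]'

```text
clock: 19.08
tcp_pos: [0.5019, 0.277, 0.0887]
orientation: [-0.113, 3.111, 0.006]
wrist_force: [0.5, 0.7, -2.6]
finger_gap: 0.0222
grasp_force: 97.2
```

```bash
cat > m.py <<'E'
from h import *
exec(open("k.py").read().split("f=grab_frame")[0].split("import *")[1])
for n in ("scene","top"):
    d=np.load(n+"0.npz"); P0=d["P"].reshape(-1,3); h=cv2.cvtColor(d["img"],cv2.COLOR_BGR2HSV).reshape(-1,3)
    q=P0[(P0[:,0]>.5)&(P0[:,0]<.75)&(P0[:,1]>.18)&(P0[:,1]<.40)&(P0[:,2]>.004)&(P0[:,2]<.06)]
    print(n,"stand",cv2.minAreaRect((q[:,:2]*1000).astype(np.float32)))
    f=grab_frame(n); P=cloud(f)
    for r in nets.regions_of("panel",f)[:1]:
        q=P[r["region"]]; q=q[q[:,2]>.03]; slope(q,n+" panel %.2f"%r["score"])
    cv2.imwrite("pics/m_%s.png"%n,f["img"])
E
python3 m.py
```

```text
[0.5019 0.277  0.0887] tool z [ 0.0282  0.0051 -0.9996] yaw 4.166764793292771
scene stand ((619.9071044921875, 288.9813232421875), (143.88943481445312, 162.75439453125), 5.66433048248291)
scene panel 0.82 2161 pitch/roll deg [-1.2  -0.03] z@ [0.6234 0.288 ] 0.0759 rect ((619.9517211914062, 289.8028869628906), (107.19371032714844, 142.83013916015625), 5.1526594161987305)
top stand ((624.960205078125, 290.04107666015625), (249.504150390625, 219.50282287597656), 0.26006367802619934)
top panel 0.95 1770 pitch/roll deg [-1.44 -0.05] z@ [0.6188 0.2908] 0.08 rect ((617.99560546875, 293.40057373046875), (100.8418197631836, 140.610595703125), 5.251460075378418)
```

>>> servo_tool --commands '[{"dx": 0, "dy": 0, "dz": -0.02, "rx": 0, "ry": -0.003, "rz": 0, "claw": 1}, {"dx": 0, "dy": 0, "dz": -0.05, "rx": 0, "ry": -0.006, "rz": 0, "claw": 1}, {"dx": 0, "dy": 0, "dz": -0.09, "rx": 0, "ry": -0.006, "rz": 0, "claw": 1}, {"dx": 0, "dy": 0, "dz": -0.12, "rx": 0, "ry": -0.006, "rz": 0, "claw": 1}, {"dx": 0, "dy": 0, "dz": -0.14, "rx": 0, "ry": -0.006, "rz": 0, "claw": 1}, {"dx": 0, "dy": 0, "dz": -0.15, "rx": 0, "ry": -0.006, "rz": 0, "claw": 1}, {"dx": 0, "dy": 0, "dz": -0.16, "rx": 0, "ry": -0.006, "rz": 0, "claw": 1}, {"dx": 0, "dy": 0, "dz": -0.17, "rx": 0, "ry": -0.006, "rz": 0, "claw": 1}, {"dx": 0, "dy": 0, "dz": -0.17, "rx": 0, "ry": -0.006, "rz": 0, "claw": 1}]'

```text
clock: 20.03
tcp_pos: [0.5022, 0.275, 0.0679]
orientation: [-0.11, 3.093, 0.004]
wrist_force: [-0.0, 1.0, -3.4]
finger_gap: 0.0225
grasp_force: 97.2
```

```bash
python3 m.py | grep -v stand
```

```text
[0.5022 0.275  0.0679] tool z [ 0.0466  0.0041 -0.9989] yaw 4.085390821638299
scene panel 0.95 2048 pitch/roll deg [-0.02  0.06] z@ [0.6243 0.2859] 0.0573 rect ((619.8163452148438, 287.90362548828125), (103.31495666503906, 142.19850158691406), 5.426437854766846)
top panel 0.70 1765 pitch/roll deg [0.02 0.  ] z@ [0.6187 0.2898] 0.0614 rect ((618.8367309570312, 291.3541259765625), (101.15104675292969, 141.5214080810547), 5.198364734649658)
```

>>> servo_tool --commands '[{"dx": 0, "dy": 0.01, "dz": -0.015, "rx": 0, "ry": 0, "rz": 0, "claw": 1}, {"dx": 0, "dy": 0.01, "dz": -0.03, "rx": 0, "ry": 0, "rz": 0, "claw": 1}, {"dx": 0, "dy": 0.01, "dz": -0.04, "rx": 0, "ry": 0, "rz": 0, "claw": 1}, {"dx": 0, "dy": 0.01, "dz": -0.05, "rx": 0, "ry": 0, "rz": 0, "claw": 1}, {"dx": 0, "dy": 0.01, "dz": -0.06, "rx": 0, "ry": 0, "rz": 0, "claw": 1}, {"dx": 0, "dy": 0.01, "dz": -0.07, "rx": 0, "ry": 0, "rz": 0, "claw": 1}, {"dx": 0, "dy": 0.01, "dz": -0.08, "rx": 0, "ry": 0, "rz": 0, "claw": 1}, {"dx": 0, "dy": 0.01, "dz": -0.09, "rx": 0, "ry": 0, "rz": 0, "claw": 1}, {"dx": 0, "dy": 0.01, "dz": -0.1, "rx": 0, "ry": 0, "rz": 0, "claw": 1}, {"dx": 0, "dy": 0.01, "dz": -0.11, "rx": 0, "ry": 0, "rz": 0, "claw": 1}]'

```text
clock: 21.07
tcp_pos: [0.5024, 0.2763, 0.0549]
orientation: [-0.11, 3.092, 0.004]
wrist_force: [0.7, 0.5, -1.8]
finger_gap: 0.0222
grasp_force: 97.3
```

>>> servo_tool --commands '[{"dx": 0, "dy": 0, "dz": -0.01, "rx": 0, "ry": 0, "rz": 0, "claw": 1}, {"dx": 0, "dy": 0, "dz": -0.02, "rx": 0, "ry": 0, "rz": 0, "claw": 1}, {"dx": 0, "dy": 0, "dz": -0.03, "rx": 0, "ry": 0, "rz": 0, "claw": 1}, {"dx": 0, "dy": 0, "dz": -0.04, "rx": 0, "ry": 0, "rz": 0, "claw": 1}, {"dx": 0, "dy": 0, "dz": -0.05, "rx": 0, "ry": 0, "rz": 0, "claw": 1}, {"dx": 0, "dy": 0, "dz": -0.06, "rx": 0, "ry": 0, "rz": 0, "claw": 1}, {"dx": 0, "dy": 0, "dz": -0.06, "rx": 0, "ry": 0, "rz": 0, "claw": 1}]'

```text
clock: 21.65
tcp_pos: [0.5021, 0.2761, 0.0474]
orientation: [-0.11, 3.093, 0.004]
wrist_force: [-0.3, -0.2, -1.7]
finger_gap: 0.0221
grasp_force: 97.3
```

```bash
python3 m.py | grep -v stand
```

```text
[0.5021 0.2761 0.0474] tool z [ 0.0465  0.004  -0.9989] yaw 4.089910246841725
scene panel 0.81 2080 pitch/roll deg [0.03 0.15] z@ [0.6238 0.2868] 0.0456 rect ((618.9070434570312, 289.1808166503906), (105.07632446289062, 143.47427368164062), 5.300126075744629)
top panel 0.69 1752 pitch/roll deg [0.04 0.1 ] z@ [0.6187 0.2908] 0.0496 rect ((619.1409301757812, 292.2306823730469), (101.38358306884766, 141.44882202148438), 5.390256404876709)
```

>>> servo_tool --commands '[{"dx": -0.05, "dy": -0.005, "dz": 0, "rx": 0, "ry": 0, "rz": 0, "claw": 1}, {"dx": -0.15, "dy": -0.014, "dz": 0, "rx": 0, "ry": 0, "rz": 0, "claw": 1}, {"dx": -0.25, "dy": -0.024, "dz": 0, "rx": 0, "ry": 0, "rz": 0, "claw": 1}, {"dx": -0.35, "dy": -0.034, "dz": 0, "rx": 0, "ry": 0, "rz": 0, "claw": 1}, {"dx": -0.45, "dy": -0.043, "dz": 0, "rx": 0, "ry": 0, "rz": 0, "claw": 1}, {"dx": -0.55, "dy": -0.053, "dz": 0, "rx": 0, "ry": 0, "rz": 0, "claw": 1}, {"dx": -0.65, "dy": -0.063, "dz": 0, "rx": 0, "ry": 0, "rz": 0, "claw": 1}]'

```text
clock: 22.43
tcp_pos: [0.4232, 0.2685, 0.0478]
orientation: [-0.111, 3.093, 0.004]
wrist_force: [-0.4, -0.5, -1.3]
finger_gap: 0.0228
grasp_force: 97.3
```

>>> servo_tool --commands '[{"dx": -0.15, "dy": -0.014, "dz": 0, "rx": 0, "ry": 0, "rz": 0, "claw": 1}, {"dx": -0.3, "dy": -0.028, "dz": 0, "rx": 0, "ry": 0, "rz": 0, "claw": 1}, {"dx": -0.45, "dy": -0.042, "dz": 0, "rx": 0, "ry": 0, "rz": 0, "claw": 1}, {"dx": -0.5, "dy": -0.05, "dz": 0, "rx": 0, "ry": 0, "rz": 0, "claw": 1}, {"dx": -0.5, "dy": -0.05, "dz": 0, "rx": 0, "ry": 0, "rz": 0, "claw": 1}]'

```text
clock: 22.85
tcp_pos: [0.3625, 0.2622, 0.0477]
orientation: [-0.114, 3.093, 0.002]
wrist_force: [-0.0, -0.1, -2.1]
finger_gap: 0.0225
grasp_force: 97.3
```

```bash
python3 k.py 2>/dev/null; python3 m.py | grep -v stand
```

```text
[0.3625 0.2622 0.0477] tool z [ 0.046   0.0033 -0.9989] yaw 4.209833445843685
handle w 0 pitch/roll deg [0. 0.] z@ [nan nan] 0.0 rect ((0.0, 0.0), (0.0, 0.0), 0.0)
scene blade 653 pitch/roll deg [ 1.17 -0.14] z@ [0.4593 0.2699] 0.0292 rect ((460.5133361816406, 272.33209228515625), (92.444580078125, 72.7090835571289), 6.366726398468018)
scene panel 1967 pitch/roll deg [ 0.11 -0.09] z@ [0.6238 0.2871] 0.0456 rect ((620.1162719726562, 289.3240661621094), (103.79544067382812, 143.1103973388672), 5.7864556312561035)
top blade 754 pitch/roll deg [1.04 0.55] z@ [0.462  0.2738] 0.0336 rect ((461.10931396484375, 275.7924499511719), (89.3456039428711, 70.20431518554688), 6.626725196838379)
top panel 1770 pitch/roll deg [0.19 0.14] z@ [0.6189 0.2915] 0.0496 rect ((618.6171875, 292.2163391113281), (100.22007751464844, 141.2101287841797), 5.6366143226623535)
[0.3651 0.2627 0.0477] tool z [ 0.0472  0.0046 -0.9989] yaw 4.026625054427669
scene panel 0.57 1998 pitch/roll deg [0.26 0.04] z@ [0.624  0.2872] 0.0456 rect ((618.8562622070312, 289.07550048828125), (105.25425720214844, 142.56149291992188), 5.403581619262695)
top panel 0.68 1668 pitch/roll deg [-0.14  0.06] z@ [0.6187 0.2925] 0.0497 rect ((618.76220703125, 291.54364013671875), (100.01629638671875, 138.96876525878906), 5.748319149017334)
```

>>> servo_tool --commands '[{"dx": 0, "dy": 0, "dz": -0.08, "rx": 0, "ry": 0.006, "rz": 0, "claw": 1}, {"dx": 0, "dy": 0, "dz": -0.15, "rx": 0, "ry": 0.006, "rz": 0, "claw": 1}, {"dx": 0, "dy": 0, "dz": -0.18, "rx": 0, "ry": 0.006, "rz": 0, "claw": 1}, {"dx": 0, "dy": 0, "dz": -0.2, "rx": 0, "ry": 0.006, "rz": 0, "claw": 1}, {"dx": 0, "dy": 0, "dz": -0.21, "rx": 0, "ry": 0.006, "rz": 0, "claw": 1}, {"dx": 0, "dy": 0, "dz": -0.21, "rx": 0, "ry": 0.006, "rz": 0, "claw": 1}]'

```text
clock: 23.9
tcp_pos: [0.3638, 0.2626, 0.0223]
orientation: [-0.112, 3.112, 0.004]
wrist_force: [-0.1, 0.1, -1.4]
finger_gap: 0.0222
grasp_force: 97.2
```

>>> servo_tool --commands '[{"dx": 0, "dy": 0, "dz": -0.01, "rx": 0, "ry": 0, "rz": 0, "claw": 1}, {"dx": 0, "dy": 0, "dz": -0.015, "rx": 0, "ry": 0, "rz": 0, "claw": 1}, {"dx": 0, "dy": 0, "dz": -0.015, "rx": 0, "ry": 0, "rz": 0, "claw": 1}]'

```text
clock: 24.15
tcp_pos: [0.3642, 0.2629, 0.021]
orientation: [-0.112, 3.111, 0.005]
wrist_force: [-1.3, 0.2, 0.9]
finger_gap: 0.0224
grasp_force: 97.7
```

Touching the bench. Release and rise.

>>> servo_tool --commands '[{"dx": 0, "dy": 0, "dz": 0, "rx": 0, "ry": 0, "rz": 0, "claw": 0.6}, {"dx": 0, "dy": 0, "dz": 0, "rx": 0, "ry": 0, "rz": 0, "claw": 0}, {"dx": 0, "dy": 0, "dz": 0, "rx": 0, "ry": 0, "rz": 0, "claw": 0}, {"dx": 0, "dy": 0, "dz": 0, "rx": 0, "ry": 0, "rz": 0, "claw": 0}, {"dx": 0, "dy": 0, "dz": 0, "rx": 0, "ry": 0, "rz": 0, "claw": 0}, {"dx": 0, "dy": 0, "dz": 0.2, "rx": 0, "ry": 0, "rz": 0, "claw": 0}, {"dx": 0, "dy": 0, "dz": 0.5, "rx": 0, "ry": 0, "rz": 0, "claw": 0}, {"dx": 0, "dy": 0, "dz": 0.9, "rx": 0, "ry": 0, "rz": 0, "claw": 0}, {"dx": 0, "dy": 0, "dz": 1, "rx": 0, "ry": 0, "rz": 0, "claw": 0}]'

```text
clock: 24.9
tcp_pos: [0.3654, 0.2642, 0.1444]
orientation: [-0.112, 3.108, 0.009]
wrist_force: [0.4, 0.4, -0.6]
finger_gap: 0.085
grasp_force: 0.0
```

```bash
python3 k.py 2>/dev/null; python3 m.py | grep panel; python3 -c "
import cv2;i=cv2.imread('pics/m_scene.png');cv2.imwrite('pics/fin.png',cv2.resize(i[130:390,60:600],None,fx=1.4,fy=1.4))"
```

```text
[0.3654 0.2642 0.1444] tool z [ 0.0314  0.0068 -0.9995] yaw 4.137546539920464
handle w 0 pitch/roll deg [0. 0.] z@ [nan nan] 0.0 rect ((0.0, 0.0), (0.0, 0.0), 0.0)
scene blade 678 pitch/roll deg [-1.05 -0.29] z@ [0.4589 0.2706] -0.0001 rect ((460.770751953125, 274.6106262207031), (94.60212707519531, 72.06034851074219), 5.88325309753418)
scene panel 2080 pitch/roll deg [0.14 0.05] z@ [0.6231 0.2873] 0.0456 rect ((619.063720703125, 288.9787292480469), (105.27500915527344, 142.7970733642578), 4.746589660644531)
top blade 710 pitch/roll deg [-1.33  0.41] z@ [0.4597 0.2756] 0.004 rect ((459.2305603027344, 276.5748596191406), (86.65371704101562, 70.75521087646484), 4.665657043457031)
top panel 1774 pitch/roll deg [0.01 0.06] z@ [0.6189 0.2914] 0.0498 rect ((618.8442993164062, 292.44390869140625), (100.58049774169922, 141.56210327148438), 5.3429789543151855)
scene panel 0.79 2018 pitch/roll deg [ 0.01 -0.02] z@ [0.6246 0.2872] 0.0456 rect ((619.7821655273438, 289.3418884277344), (104.4596176147461, 142.91339111328125), 6.356727123260498)
top panel 0.75 1746 pitch/roll deg [0.   0.11] z@ [0.6186 0.292 ] 0.0496 rect ((619.001220703125, 292.13031005859375), (101.08075714111328, 140.7374725341797), 5.130652904510498)
```

View pics/fin.png

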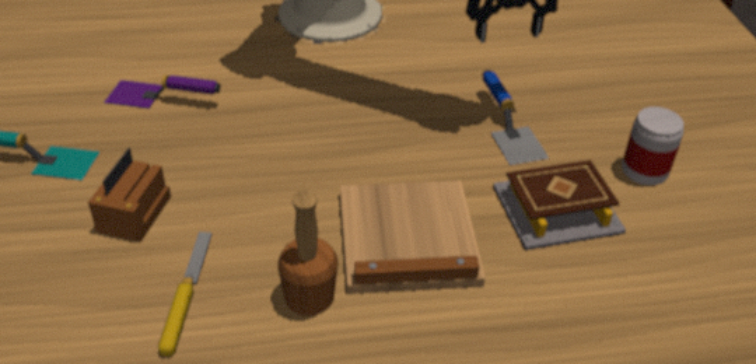

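The panel sits square and level on both rails at (560,190). The spatula lies flat and free at (515,120), and the bystanders have not moved.

```bash
python3 -c "
from rig import hand_in
print(hand_in())"
```

```text
the job is handed in; nothing more can be done
None
```

The job is handed in: the panel sits level, square and centred to within about 1 mm by camera on both rails, and the spatula lies flat and released on the bench. The mallet, tin, chisel and scraper look unmoved in the last picture; `hand_in()` gave no verdict.

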